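# Set the bowl gauge to its red stop

### The job

Set the stall's bowl gauge for the next size of bowls. With the fingertips press down the black thumb pad in the middle of the blue sliding jaw to free its brake and, keeping it pressed, push the jaw along the beam until it meets the red stop; then let the pad spring up so that the brake holds the jaw there. Nothing needs gripping or lifting: do not force the jaw along while its brake is on, and leave the red stop, the wooden bowl, the spoon and the bamboo cup where they are.

Things in the scene. Friction and masses are not known exactly. Their poses are not given: they have to be found in the camera images.
- gauge: Bench calliper, 560 mm long, screwed down: pale aluminium beam 30 mm wide, top 42 mm above the counter, on a dark wood base 90 mm wide. Origin on the counter under the beam's middle. y runs along the beam from the fixed jaw's face (y = -225 mm) to the free end; x is the side where the steel jaw blades reach out to 130 mm (tops at 65 mm). End brackets at y = -249 and +249 mm, tops at 48 mm.
- jaw (a joint): Opening of the calliper in m: 0 with the jaws closed, growing as the blue sliding jaw goes along the gauge's +y. It is friction-held: with the pad up, the brake withstands about 15 N; with the pad down it slides with about 1 N plus 6 N per m/s.
- pad (a joint): How far the thumb pad is pressed, in m: 0 up (brake on), 0.006 fully down. It rises by itself; it takes about 3.5 N to start moving, 7 N fully down. The brake is off from about 1 mm.
- pad_top (a point): Middle of the black ribbed thumb pad's top: 58 mm along gauge y, 40 mm wide, 60 mm above the counter when up. It rides in the middle of the blue sliding jaw (100 mm along the beam, 60 mm wide), in the 64 mm gap between two blue shoulders (each 18 mm long, 60 mm wide, tops at 72 mm, 12 mm above the raised pad). The gap is open to both sides. Axes as the gauge's.
- jaw_front (a point): Middle of the sliding jaw's front end face (the one toward +y and the red stop), 57 mm above the counter and 50 mm along gauge y from the pad's middle. Axes as the gauge's.
- stop_face (a point): Middle of the red stop's face that the jaw's front is to meet, 57 mm above the counter; axes as the gauge's. The stop is a red collar clamped on the beam, 56 mm wide, 26 mm long (from this face toward +y), top at 68 mm, with a brass knob up to 83 mm. It slips only above about 70 N.
- small_bowl: Loose wooden bowl, 110 mm across, 50 mm high, upright; origin under its middle.
- bamboo_cup: Loose bamboo cup, 72 mm across and 100 mm high, with wooden handles standing in it up to 139 mm; origin under its middle.
- spoon: Loose wooden spoon lying on the counter, 190 mm long; origin under the middle of its length, x along it.

How it is judged:
By the outcome, as a careful person would: the job done as asked, in the order asked, and still so for the second after the job is handed in, with the robot touching nothing.
It also fails if it takes over 38 s, if anything falls off the work surface, if the arm or the gripper's body presses on something with over 40 N, if the wrist force passes 120 N, or if a joint passes its speed limit or range.

### The arm

A 6-joint arm with a two-finger parallel gripper is mounted at the origin on the work surface. World frame = base frame: x ahead of the robot, y to its left, z up, the work surface at z = 0. Lengths are in m, angles in rad, forces in N, time in s.
With the tool pointing down it reaches from about 0.15 to 0.775 m from the base axis. Payload 6.1 kg.
Tool frame: the origin (TCP) lies between the finger pads; the fingertips stand 14 mm ahead of it and the grasp point (between the pads) lies 5 mm behind it (ctrl.finger_overhang is the distance from the TCP to the fingertips, in m); z points along the fingers, y is the line along which they close (so a half turn about z gives the same grasp; the last joint's range is limited). The gripper opens to 85 mm and grips with 20 to 120 N. Pads are 22 mm wide; open, the fingers measure 114 mm over their backs; the gripper's body (76 mm by 85 mm) begins 54 mm behind the grasp point. The pads swing forward as they close: fully open they stand 13 mm farther back than shut.
Start: joints at [-1.192, 0.126, -0.04, 1.405, 0, 1.571], TCP at [0.194, -0.488, 0.245] pointing down, gripper open.
Joint ranges: [-2.72, 2.72], [-0.95, 1.95], [-1.27, 1.35], [-1.78, 2.02], [-1.46, 1.47], [-3.14, 3.14]. Speed limits (rad/s): [2.39, 2.39, 3.01, 3.14, 3.14, 3.14].

### API

Orientations are given as a unit quaternion [w, x, y, z].
In Python, from workcell import monitor, vision, workorder, ctrl gives the robot as it stands.
- The arm moves only by the tool apply_moves, never from a script. Its argument "targets" is one flat list of numbers, 5 for each row, row after row: the closure, from 0 (fully open) to 1 (shut), then the shift along the world's x, y, z in cm, then the turn about the world's z in degrees. A call has 1 to 20 rows; each row shifts and turns the commanded pose from where the row before left it; what a row does not reach is not made up. A row lasts 1/12 s, in which the tool goes at most 41.7 mm and 7.16 degrees, less where a joint would pass 70% of its speed; a pose out of reach is approached as far as the arm can. A call is refused whole if a number of a shift passes 4.17 or a number of a turn 7.16, either way. A call with a gripper value outside its range is refused whole. The fingers move at their own pace and stop on an object; "squeeze" is the grip in N (left out, the last holds). Time passes only in rows, so rows that do not move let the fingers close. It gives the time, the measured TCP pose, the force, the opening and the grip force at its end, in the units of the state.
- monitor.get_state(): the state, without advancing time (a new reading comes with each control period).
- vision.capture(name): name is "scene" or "top"; returns a dict with "img" (400x640x3 uint8, blue, green, red), "camera_matrix" (3x3 intrinsics, pixels), "rvec" (rotation vector, rad) and "tvec" (3), from world to camera coordinates, as OpenCV has them. Camera axes: x right, y down, z forward; pixel columns grow to the right and rows downward; lengths in m; the calibration is good to about 2 mm. A picture is of the moment at which its call begins. There is no depth.
- workorder.close_job(): hands the job in; it is judged then, once.
The state is a dict: "clock": time; "joint_positions": joint angles; "dq": joint speeds; "tau": joint torques, N m; "tool_pos": TCP position; "orientation": TCP orientation; "ft_force": force on the tool from outside, world axes, zero at the start; "moment": the same for the moment, N m; "finger_gap": finger opening in m; "finger_force": force on a finger pad.
Only numpy, scipy, OpenCV 4.12 (cv2) and the standard library are available. Lean on these libraries where they do the work, as an engineer would, in place of code of your own. Each camera call takes 0.05 s, during which the arm holds its last target. There are 200 camera calls.

## Working session

There is one attempt and no reset: what is moved stays moved. The work goes in short steps, Python scripts to look and compute and a tool call to move; the robot and the scene stay as the last step left them, time stands still between calls to the robot, and variables do not carry over. Pictures are saved under pics/ and viewed, at most 10 in all, crops included, and the job is handed in when it is done.

Besides the shell and the picture viewer there is one more tool, called after "Call:" as name(argument=value, ...) on one line, values as JSON. apply_moves: Moves the arm, as the interface text tells. Its arguments: {"type":"object","properties":{"targets":{"type":"array"},"squeeze":{"type":"number"}},"required":["targets"]}

```bash
mkdir -p pics; python3 - <<'E'
from workcell import monitor, vision, workorder, ctrl
import cv2
for n in("scene","top"):
    c=vision.capture(n); cv2.imwrite(f"pics/{n}0.png",c["img"])
    print(c["camera_matrix"],c["rvec"],c["tvec"])
print(monitor.get_state(),ctrl.finger_overhang)
E
```

```text
[[393.95114368   0.         320.23111452]
 [  0.         393.95114368 201.6176243 ]
 [  0.           0.           1.        ]] [ 1.79562153  1.43662269 -0.73373144] [-0.11205578 -0.25328053  1.31288878]
[[391.40294734   0.         318.0132053 ]
 [  0.         391.40294734 200.36702105]
 [  0.           0.           1.        ]] [ 2.19408786 -2.17941174  0.05549394] [0.02615559 0.54919606 0.79924384]
{'clock': 0.1, 'joint_positions': array([-1.19201783e+00,  1.26348731e-01, -4.05318602e-02,  1.40541176e+00,
       -8.69686262e-06,  1.57079107e+00]), 'dq': array([-0.00023958, -0.0006707 ,  0.00417815,  0.00181632,  0.00176472,
       -0.00150351]), 'tau': array([-3.66700133e-04, -4.36904097e+01,  3.53605914e+01,  1.37194162e-02,
        1.94481044e-05, -1.31352942e-05]), 'tool_pos': array([ 0.19400154, -0.48745131,  0.24457972]), 'orientation': array([-7.33818955e-04,  9.82118628e-01,  1.88261631e-01, -1.45088832e-04]), 'ft_force': array([-0.42414368,  0.82229828,  0.33296711]), 'moment': array([-0.0175272 , -0.03618352, -0.02016597]), 'finger_force': 0.0, 'finger_gap': 0.0852788036677337} 0.014
```

View pics/top0.png

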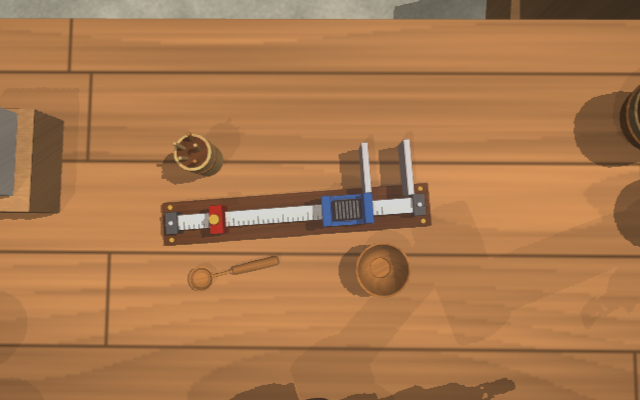

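View pics/scene0.png

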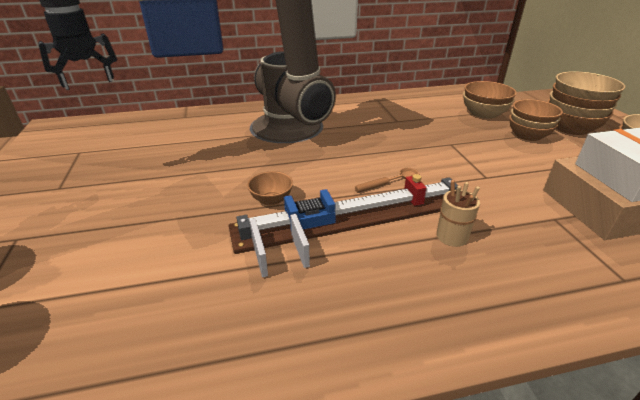

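The top view shows the gauge running left to right, with world +y to the left. The brackets are at about (170,223) and (419,204), the red stop at (216,219), the black pad at (347,209), the bowl at (382,270), the spoon at (232,272) and the cup at (195,153).

```bash
cat > h.py <<'E'
from workcell import monitor, vision, workorder, ctrl
import cv2, numpy as np
def ray(c,u,z):
    R=cv2.Rodrigues(c["rvec"])[0]; o=-R.T@np.ravel(c["tvec"])
    d=R.T@np.linalg.inv(c["camera_matrix"])@np.array([u[0],u[1],1.])
    return o+d*(z-o[2])/d[2]
def blob(m):
    n,l,s,ce=cv2.connectedComponentsWithStats(m.astype(np.uint8)); i=1+np.argmax(s[1:,4]); return l==i,ce[i],s[i]
def corners(m): return cv2.boxPoints(cv2.minAreaRect(np.argwhere(m)[:,::-1].astype(np.float32)))
E
python3 - <<'E'
from h import *
c=vision.capture("top"); im=c["img"]; h=cv2.cvtColor(im,cv2.COLOR_BGR2HSV)
H,S,V=cv2.split(h)
def win(m,x0,x1,y0,y1):
    o=np.zeros_like(m); o[y0:y1,x0:x1]=m[y0:y1,x0:x1]; return o
br=[]
for w in((160,182,208,238),(408,430,190,218)):
    m,ce,s=blob(win((S<90)&(V<120),*w)); br.append(ray(c,ce,.048)[:2]); print("bracket",ce,s[4],br[-1])
d=br[0]-br[1]; print("len",np.linalg.norm(d)); d/=np.linalg.norm(d); mid=(br[0]+br[1])/2
n=np.array([d[1],-d[0]]); print("mid",mid,"ydir",d,"xdir",n)
def rep(name,m,z):
    m,ce,s=blob(m); P=np.array([ray(c,p,z)[:2] for p in corners(m)])-mid
    print(name,ce,s[4],"y",np.round(P@d,3),"x",np.round(P@n,3)); 
rep("red",win(((H<8)|(H>172))&(S>170)&(V>60),195,235,195,240),.068)
rep("blue",win((abs(H.astype(int)-112)<12)&(S>120),310,385,180,240),.072)
rep("pad",win((V<70)&(S<120),325,368,192,225),.060)
cv2.imwrite("pics/crop1.png",cv2.resize(im[160:260,150:440],None,fx=2.7,fy=2.7,interpolation=cv2.INTER_CUBIC))
E
```

```text
bracket [171.9252669  222.72241993] 281 [0.50037542 0.32190952]
bracket [417.90334572 204.20446097] 269 [ 0.54073409 -0.1700845 ]
len 0.49364657180470695
mid [0.52055476 0.07591251] ydir [-0.08175621  0.99665236] xdir [0.99665236 0.08175621]
red [216.59440559 219.17132867] 286 y [0.165 0.137 0.141 0.168] x [ 0.028  0.026 -0.028 -0.026]
blue [333.40527578 210.03357314] 417 y [-0.057 -0.129 -0.124 -0.053] x [ 0.031  0.026 -0.032 -0.027]
pad [347.27044025 211.52201258] 159 y [-0.074 -0.132 -0.132 -0.075] x [ 0.018  0.02  -0.019 -0.021]
```

View pics/crop1.png

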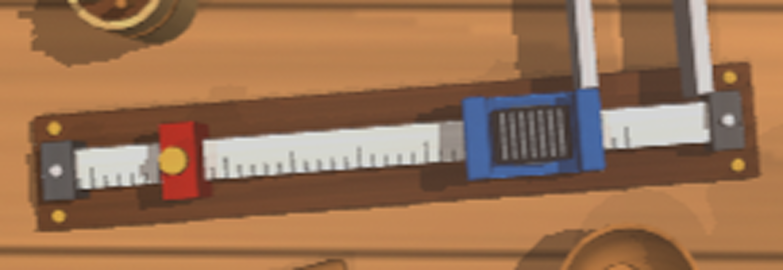

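The crop confirms the masks: the pad's middle is at gauge y of about -0.103 m and the jaw front at about -0.054. The stop face is at about 0.140, so the travel is about 0.193 m. I'll move above the pad with the fingers shut, a little toward the front shoulder.

Call:
apply_moves(targets=[1,1.85,2.6,-0.4,-0.95,1,1.85,2.6,-0.4,-0.95,1,1.85,2.6,-0.4,-0.95,1,1.85,2.6,-0.4,-0.95,1,1.85,2.6,-0.4,-0.95,1,1.85,2.6,-0.4,-0.95,1,1.85,2.6,-0.4,-0.95,1,1.85,2.6,-0.4,-0.95,1,1.85,2.6,-0.4,-0.95,1,1.85,2.6,-0.4,-0.95,1,1.85,2.6,-0.4,-0.95,1,1.85,2.6,-0.4,-0.95,1,1.85,2.6,-0.4,-0.95,1,1.85,2.6,-0.4,-0.95,1,1.85,2.6,-0.4,-0.95,1,1.85,2.6,-0.4,-0.95,1,1.85,2.6,-0.4,-0.95,1,1.85,2.6,-0.4,-0.95,1,0,0,0,0,1,0,0,0,0], squeeze=20)

```text
clock: 1.82
tool_pos: [0.5273, -0.0185, 0.1724]
orientation: [0.0, 0.999, 0.042, -0.001]
ft_force: [-0.8, -0.9, 0.1]
finger_gap: -0.0002
finger_force: 0.0
```

Call:
apply_moves(targets=[1,0,0,-2,0,1,0,0,-2,0,1,0,0,-2,0,1,0,0,-1.5,0,1,0,0,-0.5,0,1,0,0,0,0,1,0,0,0,0])

```text
clock: 2.4
tool_pos: [0.527, -0.0204, 0.0939]
orientation: [0.0, 0.999, 0.04, 0.0]
ft_force: [-0.9, -0.1, 0.3]
finger_gap: -0.0002
finger_force: 0.0
```

```bash
python3 - <<'E'
from h import *
print(monitor.get_state()["tool_pos"])
c=vision.capture("scene")["img"][120:280,220:480]; d=vision.capture("top")["img"][150:260,280:440]
cv2.imwrite("pics/a.png",cv2.resize(c,None,fx=3,fy=3)); cv2.imwrite("pics/b.png",cv2.resize(d,None,fx=4,fy=4))
E
```

```text
[ 0.5270119  -0.02036481  0.09392869]
```

View pics/a.png

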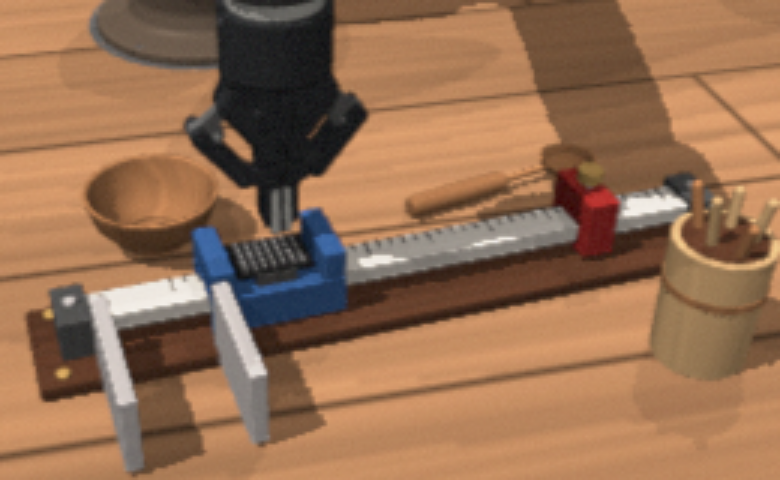

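The shut fingertips hang at crop pixel (283,230), over the pad and between the blue shoulders, nearer the front one. I'll lower them gently onto the pad.

Call:
apply_moves(targets=[1,0,0,-0.7,0,1,0,0,-0.5,0,1,0,0,-0.3,0,1,0,0,-0.3,0,1,0,0,-0.2,0,1,0,0,-0.1,0,1,0,0,0,0,1,0,0,0,0])

```text
clock: 3.17
tool_pos: [0.527, -0.0197, 0.0726]
orientation: [-0.0, 0.999, 0.04, -0.0]
ft_force: [-1.4, -0.2, 4.5]
finger_gap: 0.0001
finger_force: 2.0
```

Call:
apply_moves(targets=[1,0,0,-0.1,0,1,0,0,-0.1,0,1,0,0,-0.1,0,1,0,0,0,0,1,0,0,0,0])

```text
clock: 3.58
tool_pos: [0.527, -0.0197, 0.0695]
orientation: [-0.0, 0.999, 0.04, -0.0]
ft_force: [-3.7, -0.2, 6.0]
finger_gap: -0.0001
finger_force: 3.0
```

The pad is about 4.5 mm down, so the brake is off. I'll start pushing along the beam.

Call:
apply_moves(targets=[1,-0.02,0.2,0,0,1,-0.02,0.3,0,0,1,-0.03,0.4,0,0,1,-0.04,0.5,0,0,1,-0.04,0.5,0,0,1,-0.04,0.5,0,0,1,-0.04,0.5,0,0,1,-0.04,0.5,0,0])

```text
clock: 4.25
tool_pos: [0.5242, 0.0141, 0.0695]
orientation: [0.0, 0.999, 0.04, -0.0]
ft_force: [-3.7, -1.0, 6.0]
finger_gap: -0.0002
finger_force: 3.0
```

```bash
python3 - <<'E'
from h import *
s=monitor.get_state(); print(s["tool_pos"],s["ft_force"])
c=vision.capture("scene")["img"][120:280,220:480]
cv2.imwrite("pics/c.png",cv2.resize(c,None,fx=3,fy=3))
E
```

```text
[0.52423356 0.01405411 0.06950414] [-3.70798829 -0.99653388  5.95015531]
```

View pics/c.png

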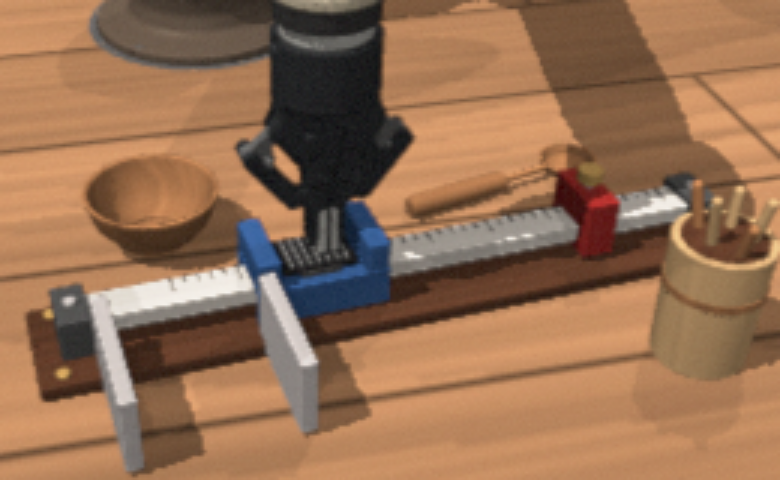

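The jaw moved along with the fingers, its front now at about (388,270) in the crop. About 0.16 m remains.

Call:
apply_moves(targets=[1,-0.05,0.6,0,0,1,-0.06,0.7,0,0,1,-0.07,0.8,0,0,1,-0.07,0.8,0,0,1,-0.07,0.8,0,0,1,-0.07,0.8,0,0,1,-0.07,0.8,0,0,1,-0.07,0.8,0,0,1,-0.06,0.8,0,0,1,-0.06,0.8,0,0,1,-0.06,0.8,0,0,1,-0.06,0.8,0,0,1,-0.06,0.8,0,0,1,-0.06,0.8,0,0,1,-0.06,0.8,0,0,1,-0.06,0.7,0,0,1,-0.04,0.5,0,0,1,-0.03,0.4,0,0,1,-0.02,0.3,0,0,1,0,0,0,0])

```text
clock: 5.97
tool_pos: [0.5195, 0.096, 0.0693]
orientation: [-0.021, 0.997, 0.08, -0.002]
ft_force: [-5.2, -0.7, 6.7]
finger_gap: -0.0
finger_force: 3.0
```

```bash
python3 - <<'E'
from h import *
c=vision.capture("top")["img"][150:260,150:300]; d=vision.capture("scene")["img"][120:240,300:500]
cv2.imwrite("pics/d.png",np.hstack([cv2.resize(c,(400,300)),cv2.resize(d,(400,300))]))
E
```

```text
(no output)
```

View pics/d.png

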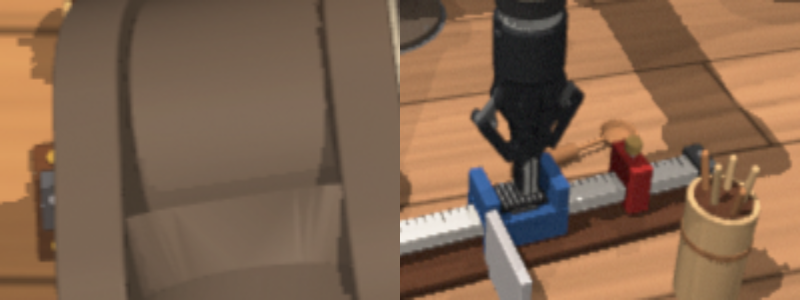

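```bash
python3 - <<'E'
from h import *
s=monitor.get_state(); print(s["joint_positions"].round(3),s["dq"].round(3),s["tool_pos"],s["orientation"],s["ft_force"],s["tau"].round(1))
E
```

```text
[ 0.16   0.192 -0.354  1.026  0.043  3.141] [-0.001  0.    -0.003 -0.     0.001 -0.   ] [0.51947201 0.09595363 0.06934416] [-0.02126782  0.99654139  0.08029843 -0.00225665] [-4.91944926 -0.24400612  6.38556009] [ -0.4 -42.6  33.1  -2.   -0.1  -0. ]
```

The last joint (q6) has reached its range end at 3.141, so the arm stopped short at y = 0.096. Turning the tool about +z unwinds it, and the pad can stay pressed.

Call:
apply_moves(targets=[1,0,0,0,2,1,0,0,0,2,1,0,0,0,2,1,0,0,0,0])

```text
clock: 6.4
tool_pos: [0.5203, 0.0959, 0.0697]
orientation: [-0.021, 0.991, 0.133, -0.003]
ft_force: [-1.6, -0.6, 5.9]
finger_gap: 0.0002
finger_force: 2.9
```

```bash
python3 - <<'E'
from h import *
s=monitor.get_state(); print(s["joint_positions"].round(3),s["tool_pos"],s["orientation"],s["ft_force"])
E
```

```text
[ 0.16   0.196 -0.349  1.03   0.042  3.035] [0.52034274 0.09593403 0.06968609] [-0.02104082  0.99088789  0.1330119  -0.00251263] [-1.59764319 -0.61956088  5.9055906 ]
```

Call:
apply_moves(targets=[1,-0.02,0.3,0,1,1,-0.04,0.5,0,1,1,-0.05,0.6,0,1,1,-0.05,0.6,0,1,1,-0.05,0.6,0,1,1,-0.05,0.6,0,1,1,-0.05,0.6,0,1,1,-0.04,0.5,0,1,1,-0.03,0.4,0,1,1,-0.02,0.3,0,1,1,0,0,0,0])

```text
clock: 7.32
tool_pos: [0.5168, 0.1466, 0.0699]
orientation: [-0.021, 0.976, 0.219, -0.004]
ft_force: [-0.3, -0.4, 6.2]
finger_gap: 0.0003
finger_force: 2.9
```

```bash
python3 - <<'E'
from h import *
s=monitor.get_state(); print(s["joint_positions"].round(3),s["tool_pos"],s["orientation"],s["ft_force"])
d=vision.capture("scene")["img"][130:230,330:480]
cv2.imwrite("pics/e.png",cv2.resize(d,(750,500),interpolation=cv2.INTER_CUBIC))
E
```

```text
[ 0.254  0.212 -0.328  1.037  0.042  2.955] [0.51676871 0.14661843 0.06987251] [-0.02090995  0.97553528  0.21881332 -0.00379748] [-0.31445667 -0.43545875  6.19445134]
```

View pics/e.png

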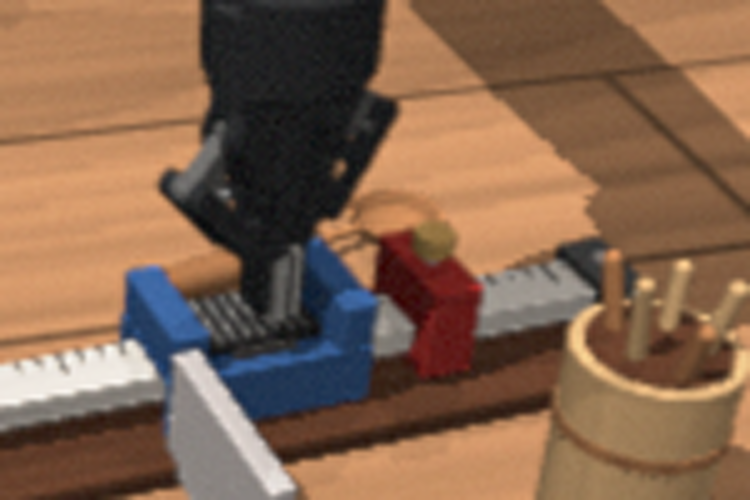

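The jaw front at (372,350) is about 25 mm short of the red stop at (415,345). Nothing is touching and there is room above the knob, so I'll creep in.

Call:
apply_moves(targets=[1,-0.02,0.2,0,0.5,1,-0.02,0.3,0,0.5,1,-0.02,0.3,0,0.5,1,-0.02,0.3,0,0.5,1,-0.02,0.3,0,0.5,1,-0.02,0.2,0,0.5,1,-0.02,0.2,0,0.5,1,-0.01,0.1,0,0,1,0,0.1,0,0,1,0,0,0,0])

```text
clock: 8.2
tool_pos: [0.5153, 0.1661, 0.0699]
orientation: [-0.021, 0.969, 0.248, -0.004]
ft_force: [-0.8, -0.3, 5.9]
finger_gap: -0.0004
finger_force: 2.9
```

Call:
apply_moves(targets=[1,-0.01,0.1,0,0,1,-0.01,0.1,0,0,1,-0.01,0.1,0,0,1,-0.01,0.1,0,0,1,0,0.1,0,0,1,0,0,0,0])

```text
clock: 8.7
tool_pos: [0.5149, 0.1711, 0.0699]
orientation: [-0.02, 0.969, 0.248, -0.004]
ft_force: [-2.0, -1.5, 5.7]
finger_gap: 0.0003
finger_force: 2.9
```

Call:
apply_moves(targets=[1,-0.01,0.1,0,0,1,-0.01,0.1,0,0,1,-0.01,0.1,0,0,1,0,0,0,0])

```text
clock: 9.03
tool_pos: [0.5146, 0.1741, 0.0699]
orientation: [-0.02, 0.969, 0.248, -0.004]
ft_force: [-0.9, -0.9, 7.0]
finger_gap: 0.0
finger_force: 2.9
```

```bash
python3 - <<'E'
from h import *
s=monitor.get_state(); print(s["joint_positions"].round(3))
d=vision.capture("scene")["img"][150:220,360:465]
cv2.imwrite("pics/f.png",cv2.resize(d,(750,500),interpolation=cv2.INTER_CUBIC))
E
```

```text
[ 0.305  0.223 -0.314  1.04   0.041  2.945]
```

View pics/f.png

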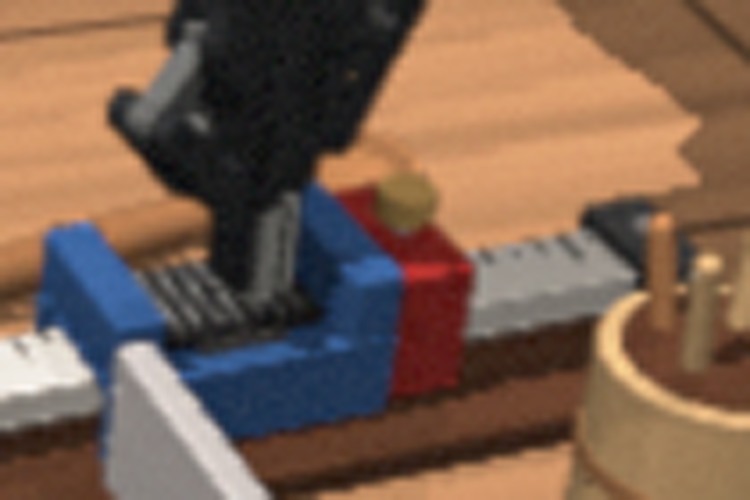

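The jaw front at (400,300) now looks flush with the red stop. I'll keep pushing in half-millimetre steps to confirm contact by force.

Call:
apply_moves(targets=[1,0,0.1,0,0,1,-0.01,0.1,0,0,1,-0.01,0.1,0,0,1,0,0,0,0])

```text
clock: 9.42
tool_pos: [0.5146, 0.1762, 0.0698]
orientation: [-0.019, 0.969, 0.248, -0.004]
ft_force: [-0.7, -4.0, 6.2]
finger_gap: -0.0001
finger_force: 2.9
```

Call:
apply_moves(targets=[1,0,0.1,0,0,1,-0.01,0.1,0,0,1,0,0,0,0])

```text
clock: 9.67
tool_pos: [0.5147, 0.1782, 0.0698]
orientation: [-0.019, 0.969, 0.248, -0.004]
ft_force: [-0.3, -3.5, 5.5]
finger_gap: -0.0001
finger_force: 2.9
```

A steady push of about 3.5 N is held at rest, while the free jaw slides at about 1 N, so the stop is blocking it. I'll let the pad rise and retreat straight up.

Call:
apply_moves(targets=[1,0,0,0.2,0,1,0,0,0.2,0,1,0,0,0.3,0,1,0,0,0.5,0,1,0,0,1,0,1,0,0,2,0,1,0,0,3,0,1,0,0,3,0,1,0,0,3,0,1,0,0,3,0,1,-3,-3,1,0,1,-3,-3,0,0,1,-3,-3,0,0,1,-3,-3,0,0,1,-3,-3,0,0,1,-3,-3,0,0,1,0,0,0,0,1,0,0,0,0])

```text
clock: 11.17
tool_pos: [0.3366, 0.002, 0.2419]
orientation: [-0.02, 0.969, 0.246, -0.004]
ft_force: [1.1, -0.1, -0.5]
finger_gap: -0.0002
finger_force: 0.0
```

```bash
python3 - <<'E'
from h import *
s=monitor.get_state(); print(s["clock"],s["tool_pos"],s["ft_force"])
t=vision.capture("top")["img"][150:270,150:310]
d=vision.capture("scene")["img"][140:230,360:480]
cv2.imwrite("pics/g.png",np.hstack([cv2.resize(t,(400,300),interpolation=cv2.INTER_CUBIC),cv2.resize(d,(400,300),interpolation=cv2.INTER_CUBIC)]))
E
```

```text
11.1667 [0.3366422  0.00195117 0.24193473] [ 1.06122411 -0.08790516 -0.45257766]
```

View pics/g.png

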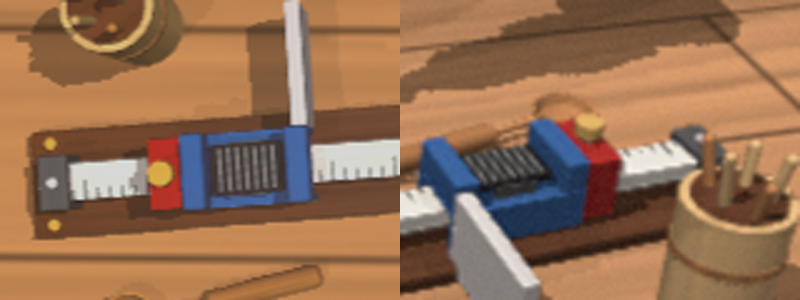

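The jaw is flush against the red stop (left view, x of about 180) with the pad up. The stop, cup and spoon are where they were and the arm is clear.

```bash
python3 -c "
from workcell import workorder
print(workorder.close_job())"
```

```text
the job is handed in; nothing more can be done
None
```

The jaw was slid with its pad held down until it met the red stop, the pad was let up so the brake holds it there, and the job was handed in at about 11 s; mid-push the last joint reached its range end (3.141 rad read, limit listed as 3.14), and I turned the tool to free it.

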